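# Wind the inspection slide out and hold the cast lever level over its fixture

### The arm

A 6-joint arm with a two-finger parallel gripper is mounted at the origin on a cart in front of the work surface, level with it; the furniture and walls round the work are solid. World frame = base frame: x ahead of the robot, y to its left, z up, the work surface at z = 0. Lengths are in mm, angles in rad, forces in N, time in s.
With the tool pointing down it reaches from about 400 to 925 mm from the base axis. Payload 12.5 kg.
Tool frame: the origin (TCP) lies between the finger pads; the fingertips stand 25 mm ahead of it and the grasp point (between the pads) lies 6 mm ahead of it; z points along the fingers, y is the line along which they close (so a half turn about z gives the same grasp; the last joint's range is limited). The gripper opens to 95 mm and grips with 3 to 60 N. Pads are 20 mm wide; open, the fingers measure 119 mm over their backs; the gripper's body (75 mm by 180 mm) begins 59 mm behind the grasp point.
Start: joints at [-1.325, 0.491, 1.559, -0, 1.092, -0.106], TCP at [215.39, -586.729, 239.661] pointing down, gripper open.
Joint ranges: [-3.1, 3.1], [-0.84, 2.19], [0.05, 2.79], [-1.13, 4.28], [0.06, 2.93], [-2.69, 2.69]. Speed limits (rad/s): [2.22, 2.22, 2.79, 3.14, 3.14, 3.14].

### API

Orientations are given as [roll, pitch, yaw] about the fixed x, y, z axes, in that order (R = Rz(yaw) Ry(pitch) Rx(roll)).
In Python, from cell import state, read_camera, job_done, cut_out gives the robot as it stands. The module is installed in compiled form; this text tells all that it offers.
- The arm moves only by the tool jog_arm, never from a script. Its argument "motion" is a list of rows, each a list of 2 entries, a list of its own where there are three numbers: the shift along the tool's x, y, z in mm, then the turn about the tool's z in rad. A call has 1 to 5 rows; each row is the pose to reach, as a shift and turn from the pose commanded when the call began, along the tool's axes at that moment; what a row does not reach only later rows make up. A row lasts 1/10 s, in which the tool goes at most 50 mm and 8.59 degrees, less where a joint would pass 70% of its speed; a pose out of reach is approached as far as the arm can. A call with a gripper value outside its range is refused whole. "grip" is the closure, from 0 (fully open) to 1 (shut), set as the call begins (left out, the last holds). The fingers move at their own pace and stop on an object; the grip force is fixed at half the most. Time passes only in rows, so rows that repeat a pose let the fingers close. It gives the time, the measured TCP pose, the force, the opening and the grip force at its end, in the units of the state.
- state(): the state, without advancing time (a new reading comes with each control period).
- read_camera(name): name is "scene" or "top" or "wrist"; returns a dict with "img" (400x640x3 uint8, blue, green, red), "vertical_fov" (degrees; the focal length in pixels is half the picture's height over the tangent of half this angle, whatever the lens; pixels are square), "cx", "cy" (the principal point, pixels), "extrinsics" (4x4, takes a point from camera to world coordinates). Camera axes: x right, y up, looking along -z (the intrinsics and any distortion apply to the point x, -y, -z); pixel columns grow to the right and rows downward; lengths in mm; the calibration is good to about 2 mm. A picture is of the moment at which its call begins. There is no depth.
- job_done(): hands the job in; it is judged then, once.
Trained networks look in a picture, given as the dict that the camera call returned (one of the last four; its "shot" number tells which), for a name from the list of things; names that differ only in an ending like _2 or _b are one class to them, and where a whole thing is asked for, a point or a joint stands for the part that bears it (a point fixed in the world has none). Each returns a list of dicts, best first, with "p" (0 to 1); they miss things now and then, are a little off and sometimes report something else, mostly with a low value. They report only what shows in the picture. A call takes as long as a camera call. They do not tell look-alikes from the thing itself.
- cut_out(name, picture): "region" (400x640 bool, what is visible of it) and "box" ([left, top, right, bottom] in pixels, round what is visible of it).
The state is a dict: "t": time; "joints": joint angles; "qvel": joint speeds; "tau": joint torques, N m; "eef_pos": TCP position; "tcp_rot": TCP orientation; "ft_force": force on the tool from outside, world axes, zero at the start; "moment": the same for the moment, N m; "opening": opening from 0.0 (shut) to 1.0 (fully open); "grip_force": force on a finger pad.
Only numpy, scipy, OpenCV 4.12 (cv2) and the standard library are available. Lean on these libraries where they do the work, as an engineer would, in place of code of your own. Each camera call takes 0.05 s, during which the arm holds its last target. There are 200 camera calls.

### The job

Turn the black handwheel on the inspection stand until the pointer of the slide table lines up with the loading mark on the scale, so that the fixture is out from under the camera; move the table by the wheel only, do not push it. Then pick up the cast lever at its balance point and hold it level over the fixture, the bore of its big boss straight above the tall post and its small eye above the short pin, a finger's breadth or two clear of the post and touching nothing. Finish while still holding it there, so that I can wipe the seats before it goes on; leave the loose things round about where they are.

Things in the scene. Friction and masses are not known exactly. Their poses are not given: they have to be found in the camera images.
- stand: White inspection stand fixed to the desk, left of centre, base plate 275 x 330 mm (stand x -115 to 160, y -165 to 165 mm). Origin on the desk below the middle of the slide's track; its x axis points away from the robot (handwheel at the front, -x; column behind), its y axis to the left. The slide table runs along stand y
- camera_lens (a point): centre of the lens underside of the black camera on the stand, which looks straight down at stand (0, 80 mm): lens 46 mm across, its underside 186 mm above the desk; camera body 56 mm wide, up to 306 mm. It hangs from a 24 mm column at stand (130, 80 mm), 342 mm tall
- handwheel (a joint): turn of the handwheel in rad, 0 = table fully left under the camera. Clockwise as the robot sees it (upper rim going right) counts up and moves the table right (stand -y), 24 mm per radian. Pointer and loading mark line up at 5.42 rad; stops at 0 and 6.25; starts at 0.8 to 2.3. Turns with about 0.1 N m and stays where it is left
- wheel_centre (a point): centre of the black handwheel, an upright solid disc facing the robot: 92 mm across, flat rim 12 mm thick, level axle along stand x, 55 mm above the desk. Pinch the upper rim from above, one finger in front, one behind, draw it along the arc (it can pivot between the fingers), let go, retake. Hub 26 mm across; 46 mm free behind down to a 29 mm collar on the axle; then the bearing block, 74 mm tall
- load_mark (a point): the loading mark: white line on the dark block clamped to the scale along the stand's front edge, at stand y = -50 mm; the line runs over the block's top and front; this point is its upper front corner, 82 mm above the desk
- slide_pointer (a point): lower end of the white line on the black pointer at the middle of the slide table's front edge, 86 mm above the desk; travels with the table and stands right above the loading mark when that is reached
- post_tip (a point): tip of the tall steel post (14 mm diameter) of the fixture on the slide table, 137 mm above the desk, 68 mm behind the table's centre (stand +x); rises 30 mm from the 40 mm flange on which the lever's boss will sit. Travels with the table. Axes as the stand's
- rest_pin (a point): tip of the short steel pin (7 mm diameter) of the fixture, 117 mm above the desk, 150 mm nearer to the robot than the post along stand x. Travels with the table
- lever_balance (a point): balance point of the loose grey cast lever, on the centre line of its round arm, 48 mm from the boss axis, 24 mm above the underside. Arm 21 mm thick at the boss, 17 mm at the eye, 20 mm here; free to grasp 28 to 132 mm from the boss axis. x axis along the arm from boss to eye, z up. Lies flat right of the stand, eye roughly towards the robot; over the fixture its x points along stand -x
- lever_bore (a point): centre of the underside of the lever's big boss (44 mm diameter, 40 mm tall, bore 16 mm right through); axes as lever_balance
- lever_eye (a point): centre of the underside of the lever's small eye (27 mm diameter, 36 mm tall, bore 9 mm), 150 mm from the boss axis; axes as lever_balance
- lever: the grey cast lever, 0.6 to 0.85 kg, 186 mm long over all; origin as lever_bore; arm's underside about 14 mm off the desk
- slide: the aluminium slide table with its fixture, origin at the middle of its top face, 95 mm above the desk; 206 mm (stand x) by 110 mm (y); its centre is at stand y = 80 mm - 24 mm per radian of the wheel, -50 mm at the loading mark, end stop at -70 mm. To be moved by the handwheel only
- oil: bystander: small oil bottle with white cap, 30 x 30 x 66 mm, behind the lever; origin at its underside
- body_cap: bystander: black camera cap, 57 mm disc, 9 mm thick, lying left of the stand; origin at its underside
- cover_box: bystander: blue and white box, 35 x 35 x 21 mm, right of the lever; origin at its underside
- key: bystander: black hex key, 22 x 69 x 4 mm, right of the lever; origin at its underside
- tissue: bystander: blue booklet, 74 x 103 x 8 mm, left of the stand; origin at its underside
Not all that is in view belongs to the job. Several things have the shape of the lever; the one meant has the colours described above.

How it is judged (in metres and radians):
On the way, in this order (a step that is already met when the one before it is completed fails the run):
1. the slide table's pointer stands at the loading mark (within 5 mm), the lever still lying on the desk (y of slide_pointer in the frame of load_mark between -0.005 and 0.005 m and height (world z) of lever_balance below 0.04 m), for 0.2 s.
2. the lever is lifted clear of the desk by its balance point (gripped within 15 mm of it), the table still at the mark (height (world z) of each of lever_bore, lever_eye above 0.03 m and horizontal distance between the grasp point and lever_balance below 0.015 m and contact force between the fingers and lever above 2 N and y of slide_pointer in the frame of load_mark between -0.005 and 0.005 m), for 0.2 s.
At the end, for the whole second after the job is handed in: Still holding the lever, within 15 mm of its balance point, at rest, resting on nothing else: bore within 10 mm of the post axis, eye within 14 mm of the pin, level within 5 degrees, boss underside 6 to 50 mm above the post tip; slide within 5 mm of the loading mark (y of slide_pointer in the frame of load_mark between -0.005 and 0.005 m and horizontal distance between lever_bore and post_tip below 0.01 m and horizontal distance between lever_eye and rest_pin below 0.014 m and z of lever_bore in the frame of post_tip between 0.006 and 0.05 m and angle between lever_balance's own z axis and vertical below 0.087 rad and horizontal distance between the grasp point and lever_balance below 0.015 m and contact force between the fingers and lever above 2 N and contact force between lever and slide below 0.2 N and contact force between lever and stand below 0.2 N and linear speed of lever below 0.03 m/s); the arm keeps its last pose, push and grip.
It fails at once if the slide table is pushed directly by the robot instead of with the wheel (contact force between any of the fingers, the arm and slide above 4 N).
It fails at once if a bystander is shifted by more than 30 mm (distance of any of oil, body_cap, cover_box, key, tissue from where it was at the start of the episode above 0.03 m).
It also fails if it takes over 67 s, if anything falls off the work surface, if the arm or the gripper's body presses on something with over 40 N, if the wrist force passes 120 N, or if a joint passes its speed limit or range.

## Working session

There is one attempt and no reset: what is moved stays moved. The work goes in short steps, Python scripts to look and compute and a tool call to move; the robot and the scene stay as the last step left them, time stands still between calls to the robot, and variables do not carry over. Pictures are saved under pics/ and viewed, at most 12 in all, crops included, and the job is handed in when it is done.

Besides the shell and the picture viewer there is one more tool, called after "Emit:" in YAML: its name, and indented under it one key for each argument. jog_arm: Moves the arm, as the interface text tells. Its arguments: {"type":"object","properties":{"motion":{"type":"array"},"grip":{"type":"number"}},"required":["motion"]}

```bash
mkdir -p pics
cat > h.py <<'E'
import numpy as np,cv2
from cell import state,read_camera,job_done,cut_out
def f(p): return 200/np.tan(np.radians(p["vertical_fov"])/2)
def proj(p,X):
    E=p["extrinsics"]; c=np.linalg.inv(E)@np.append(X,1); k=f(p)
    return np.array([p["cx"]+k*c[0]/-c[2], p["cy"]-k*c[1]/-c[2]])
def ray(p,u,v,z):
    E=p["extrinsics"]; k=f(p); d=E[:3,:3]@np.array([(u-p["cx"])/k,-(v-p["cy"])/k,-1.]); o=E[:3,3]
    return o+d*(z-o[2])/d[2]
E
python3 - <<'E'
from h import *
s=state(); print({k:np.round(v,3).tolist() for k,v in s.items()})
for n in ["scene","top"]:
    p=read_camera(n); cv2.imwrite(f"pics/{n}0.png",p["img"])
    print(n,[k for k in p if k!="img"],f(p),p["cx"],p["cy"]); print(np.round(p["extrinsics"],3).tolist())
    for o in ["lever","handwheel","slide","stand","oil"]:
        print(o,[(round(d["p"],2),d["box"]) for d in cut_out(o,p)])
E
```

```text
{'t': 0.0, 'joints': [-1.325, 0.492, 1.559, -0.0, 1.092, -0.106], 'qvel': [0.001, 0.002, 0.001, -0.0, -0.0, -0.0], 'tau': [-0.0, -61.265, -25.819, 0.069, 0.048, -0.0], 'eef_pos': [215.318, -586.495, 239.048], 'tcp_rot': [-3.14, -0.0, 0.352], 'ft_force': [-0.474, -0.256, 0.785], 'moment': [0.022, -0.029, 0.011], 'grip_force': 0.0, 'opening': 0.998}
scene ['vertical_fov', 'cx', 'cy', 'extrinsics', 'shot'] 483.577741372878 319.9994627484173 193.54038633705127
[[-0.479, 0.669, -0.569, -439.86], [-0.878, -0.375, 0.297, 526.042], [-0.014, 0.642, 0.767, 1514.536], [0.0, 0.0, 0.0, 1.0]]
lever [(0.77, [355.9, 190.0, 367.5, 213.5]), (0.67, [422.2, 200.8, 437.1, 217.2])]
handwheel [(0.69, [290.1, 234.3, 314.7, 249.6])]
slide [(0.58, [247.4, 186.8, 302.8, 238.6]), (0.16, [360.4, 189.5, 367.7, 210.8])]
stand [(0.62, [226.9, 142.0, 334.0, 258.4])]
oil [(0.49, [325.8, 165.6, 329.4, 176.2]), (0.26, [356.1, 188.0, 367.4, 208.7])]
top ['vertical_fov', 'cx', 'cy', 'extrinsics', 'shot'] 399.61495879136635 319.71391274303755 191.50569271148015
[[-0.065, 0.976, -0.208, 334.994], [-0.998, -0.064, 0.009, -5.567], [-0.005, 0.208, 0.978, 1333.64], [0.0, 0.0, 0.0, 1.0]]
lever [(0.82, [401.4, 220.7, 448.9, 259.2]), (0.63, [354.9, 192.2, 381.8, 246.5])]
handwheel [(0.65, [264.1, 223.8, 291.3, 244.6]), (0.29, [350.5, 140.7, 358.8, 157.7])]
slide [(0.74, [230.3, 154.2, 296.3, 219.3])]
stand [(0.89, [214.6, 114.4, 326.7, 239.5]), (0.2, [225.5, 155.3, 296.3, 216.5])]
oil [(0.43, [350.7, 145.7, 359.3, 157.7])]
```

Run:
```python
import cv2
a=cv2.imread("pics/top0.png")[100:290,190:470]
cv2.imwrite("pics/c0.png",cv2.resize(a,(800,543),interpolation=cv2.INTER_CUBIC))
b=cv2.imread("pics/scene0.png")[120:290,210:460]
cv2.imwrite("pics/c1.png",cv2.resize(b,(800,544),interpolation=cv2.INTER_CUBIC))
```

```text
(no output)
```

View pics/c0.png

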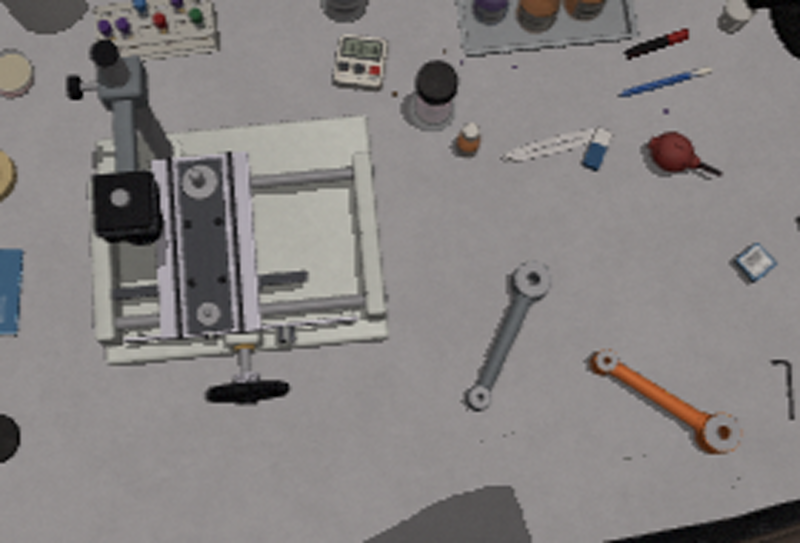

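View pics/c1.png

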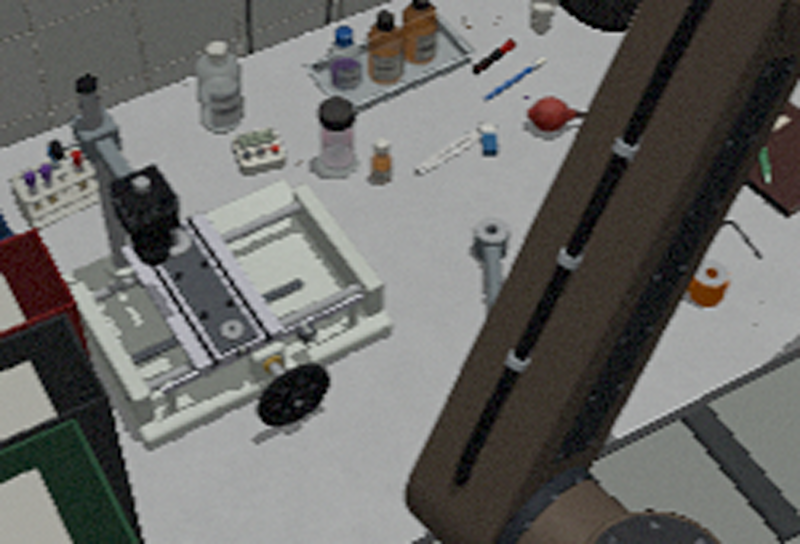

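The top crop shows the grey lever with its boss at (531,278) and eye at (480,397). The orange one is the decoy. The wheel rim runs from (207,391) to (290,388), the post is at (199,180) and the pin at (208,313). In the scene crop the arm hides part of the lever, and the wheel is at (293,395).

Run:
```python
from h import *
p=read_camera("top")
g=lambda n,u,v,z: (print(n,np.round(ray(p,190+u*.35,100+v*.35,z),1)), ray(p,190+u*.35,100+v*.35,z))[1]
b=g("boss",531,278,40);e=g("eye",480,397,36);print(np.linalg.norm((b-e)[:2]),np.arctan2(*(e-b)[1::-1]))
b=g("post",199,178,137);e=g("pin",208,313,117);print(np.linalg.norm((b-e)[:2]),np.arctan2(*(b-e)[1::-1]))
l=g("wl",207,391,55);r=g("wr",290,388,55);print(np.linalg.norm((l-r)[:2]),np.arctan2(*(l-r)[1::-1]))
g("mark",287,335,82)
g("ptr",245,341,86)
l=g("basefl",107,360,0);r=g("basefr",387,338,0);print(np.linalg.norm((l-r)[:2]),np.arctan2(*(l-r)[1::-1]))
g("oil",468,143,30);g("cover",755,262,15);g("key",785,385,4)
w=read_camera("wrist");print(f(w),w["cx"],w["cy"]);print(np.round(w["extrinsics"],3).tolist());print(state()["t"])
```

```text
boss [ 578.3 -200.2   40. ]
eye [ 446.  -130.3   36. ]
149.62610932247003 2.6555677328940024
post [694.3 164.6 137. ]
pin [548.3 162.8 117. ]
146.03744576892123 0.012314436168914386
wl [470.9 175.5  55. ]
wr [468.2  82.7  55. ]
92.90254190003255 1.5416730942281367
mark [524.1  81.2  82. ]
ptr [519.9 127.4  86. ]
basefl [520.7 299.3   0. ]
basefr [525.2 -30.5   0. ]
329.8010882808049 1.5843818519759414
oil [ 748.6 -142.2   30. ]
cover [ 584.8 -469.1   15. ]
key [ 439.5 -488.     4. ]
295.590792358669 322.7911103892689 195.64244278177327
[[0.344, 0.913, 0.219, 275.926], [-0.939, 0.335, 0.08, -565.074], [-0.001, -0.233, 0.972, 384.401], [0.0, 0.0, 0.0, 1.0]]
0.7
```

Emit:
jog_arm:
  motion:
    - [[38, -29, 0], 0.14]
    - [[76, -57, 0], 0.28]
    - [[115, -86, 0], 0.42]
    - [[153, -114, 0], 0.56]
    - [[191, -143, 0], 0.7]
  grip: 0.4

```text
t: 1.2
eef_pos: [345.8, -385.6, 239.8]
tcp_rot: [3.141, -0.0, -0.353]
ft_force: [0.4, -1.1, -0.3]
opening: 0.639
grip_force: 0.0
```

Emit:
jog_arm:
  motion:
    - [[47, -8, 0], 0.1]
    - [[94, -17, 0], 0.21]
    - [[141, -25, 0], 0.31]
    - [[188, -34, 0], 0.42]
    - [[235, -42, 0], 0.52]

```text
t: 1.7
eef_pos: [582.4, -427.3, 239.7]
tcp_rot: [3.142, -0.0, -0.871]
ft_force: [-1.2, -0.9, 0.6]
opening: 0.595
grip_force: 0.0
```

Emit:
jog_arm:
  motion:
    - [[-27, -15, 0], -0.14]
    - [[-54, -30, 0], -0.28]
    - [[-80, -44, 0], -0.42]
    - [[-107, -59, 0], -0.56]
    - [[-134, -74, 0], -0.7]

```text
t: 2.2
eef_pos: [549.7, -276.3, 239.6]
tcp_rot: [3.142, -0.0, -0.161]
ft_force: [0.8, 0.0, 0.1]
opening: 0.599
grip_force: 0.0
```

Emit:
jog_arm:
  motion:
    - [[-12, -32, 0], -0.14]
    - [[-23, -65, 0], -0.28]
    - [[-35, -97, 0], -0.42]
    - [[-46, -130, 0], -0.56]
    - [[-58, -162, 0], -0.7]

```text
t: 2.7
eef_pos: [519.3, -106.8, 239.8]
tcp_rot: [3.141, -0.0, 0.539]
ft_force: [0.5, -0.3, -0.6]
opening: 0.601
grip_force: 0.0
```

Emit:
jog_arm:
  motion:
    - [[10, -29, 0], -0.14]
    - [[20, -58, 0], -0.28]
    - [[30, -86, 0], -0.42]
    - [[40, -115, 0], -0.56]
    - [[50, -144, 0], -0.7]

```text
t: 3.2
eef_pos: [489.1, 42.5, 239.8]
tcp_rot: [3.141, -0.0, 1.239]
ft_force: [0.3, -0.0, 0.7]
opening: 0.601
grip_force: 0.0
```

Emit:
jog_arm:
  motion:
    - [[24, -17, 0], -0.12]
    - [[48, -34, 0], -0.24]
    - [[73, -51, 0], -0.35]
    - [[73, -51, 0], -0.35]

```text
t: 3.6
eef_pos: [464.6, 129.4, 239.8]
tcp_rot: [3.141, -0.0, 1.59]
ft_force: [0.3, -0.0, -0.1]
opening: 0.599
grip_force: 0.0
```

Run:
```python
from h import *
s=state();print(s["t"],s["eef_pos"],s["tcp_rot"],s["joints"])
p=read_camera("wrist");cv2.imwrite("pics/w1.png",p["img"])
print(np.round(p["extrinsics"],3).tolist())
for o in ["handwheel","slide"]: print(o,[(round(d["p"],2),d["box"]) for d in cut_out(o,p)])
for X in ([469.5,129,101],[469.5,129,55],[524,81,82]): print(proj(p,X))
```

```text
3.6 [464.5970152  129.41220165 239.80318073] [ 3.14142982e+00 -2.92911934e-04  1.58969130e+00] [1.34450097e-01 2.88696046e-01 1.89778824e+00 3.33451631e-04
 9.54912875e-01 1.15362547e-01]
[[1.0, -0.018, -0.006, 462.302], [0.018, 0.972, 0.233, 193.985], [0.002, -0.233, 0.972, 384.54], [0.0, 0.0, 0.0, 1.0]]
handwheel [(0.88, [316.6, 142.1, 371.8, 222.5])]
slide [(0.68, [385.5, 41.4, 612.6, 224.1])]
[328.4531729  192.70259674]
[327.63762046 183.63617121]
[377.27528271 232.75742845]
```

View pics/w1.png

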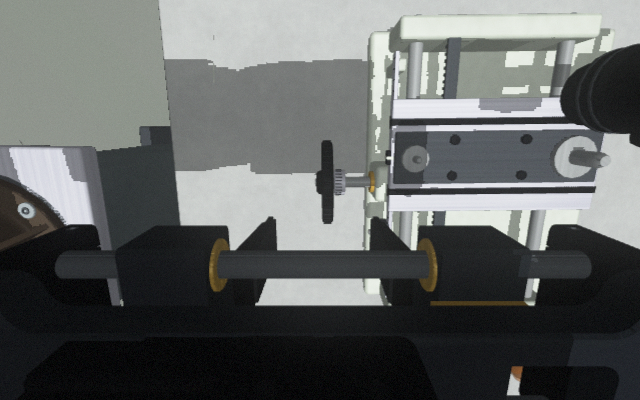

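The wheel is edge-on at columns 321–333, rows 141–223, just right of the gap centre between the fingers (about 320). The pin is at (417,159) and the post tip at (606,160).

Run:
```python
from h import *
p=read_camera("wrist")
for n,u,v,z in [("wl",327.5,141,55),("wr",327.5,223,55),("pin",418,159,117),("post",606,160,137),("baseleft",371,33,12),("baseright",371,292,12),("flange",576,157,107)]: print(n,np.round(ray(p,u,v,z),1))
```

```text
wl [469.7 174.   55. ]
wr [471.1  79.4  55. ]
pin [550.6 162.2 117. ]
post [701.8 165.4 137. ]
baseleft [518.4 294.   12. ]
baseright [534.8 -36.7  12. ]
flange [701.9 164.7 107. ]
```

Emit:
jog_arm:
  motion:
    - [[28, 5.5, 0], 0]
    - [[28, 5.5, 50], 0]
    - [[28, 5.5, 100], 0]
    - [[28, 5.5, 140], 0]
    - [[28, 5.5, 154], 0]

```text
t: 4.3
eef_pos: [469.6, 153.9, 82.2]
tcp_rot: [-3.137, 0.001, 1.581]
ft_force: [0.2, -0.8, 0.5]
opening: 0.603
grip_force: 0.0
```

Emit:
jog_arm:
  motion:
    - [[0, 0, 0], 0]
    - [[0, 0, 0], 0]
    - [[0, 0, 0], 0]
    - [[0, 0, 0], 0]
    - [[0, 0, 0], 0]
  grip: 1

```text
t: 4.8
eef_pos: [471.0, 155.2, 86.5]
tcp_rot: [3.14, -0.0, 1.583]
ft_force: [0.5, -0.7, -0.2]
opening: 0.235
grip_force: 0.0
```

Emit:
jog_arm:
  motion:
    - [[0, 0, 0], 0]
    - [[0, 0, 0], 0]
    - [[0, 0, 0], 0]
    - [[0, 0, 0], 0]

```text
t: 5.2
eef_pos: [468.5, 155.1, 85.7]
tcp_rot: [-3.137, 0.001, 1.585]
ft_force: [-10.0, 0.2, 7.0]
opening: 0.123
grip_force: 30.0
```

Emit:
jog_arm:
  motion:
    - [[-4.7, 0, -4.6], 0]
    - [[-10.1, 0, -8.3], 0]
    - [[-16, 0, -11.1], 0]
    - [[-22.4, 0, -12.8], 0]
    - [[-28.9, 0, -13.3], 0]

```text
t: 5.7
eef_pos: [469.2, 126.9, 97.8]
tcp_rot: [-3.137, -0.001, 1.584]
ft_force: [-3.4, 14.8, -17.3]
opening: 0.124
grip_force: 30.0
```

Emit:
jog_arm:
  motion:
    - [[-6.5, 0, 0.6], 0]
    - [[-12.9, 0, 2.2], 0]
    - [[-18.8, 0, 5], 0]
    - [[-24.2, 0, 8.7], 0]
    - [[-28.9, 0, 13.3], 0]

```text
t: 6.2
eef_pos: [470.1, 97.7, 86.0]
tcp_rot: [-3.139, -0.0, 1.585]
ft_force: [-8.4, 5.2, 11.3]
opening: 0.123
grip_force: 30.0
```

Emit:
jog_arm:
  motion:
    - [[0, 0, 0], 0]
    - [[0, 0, 0], 0]
    - [[0, 0, 0], 0]
    - [[0, 0, 0], 0]
  grip: 0.4

```text
t: 6.6
eef_pos: [471.6, 97.4, 85.8]
tcp_rot: [3.141, 0.0, 1.584]
ft_force: [-0.3, 0.1, 0.0]
opening: 0.407
grip_force: 0.0
```

Emit:
jog_arm:
  motion:
    - [[0, 0, -20], 0]
    - [[0, 0, -50], 0]
    - [[20, 0, -50], 0]
    - [[57, 0, -50], 0]
    - [[57, 0, -50], 0]

```text
t: 7.1
eef_pos: [470.7, 156.9, 136.0]
tcp_rot: [3.14, -0.0, 1.586]
ft_force: [-0.0, -0.2, -0.7]
opening: 0.595
grip_force: 0.0
```

Run:
```python
from h import *
s=state();print(s["t"],s["eef_pos"],s["tcp_rot"])
p=read_camera("wrist");cv2.imwrite("pics/w2.png",p["img"])
for o in ["handwheel","slide"]: print(o,[(round(d["p"],2),d["box"]) for d in cut_out(o,p)])
for th in (3.4,3.5,3.6,3.7):
    y=80-24*th; c,s_=np.cos(.018),np.sin(.018)
    W=lambda a,b,z:[638+c*a-s_*b,131+s_*a+c*b,z]
    print(th,proj(p,W(-82,y,117)),proj(p,W(68,y,137)))
```

```text
7.1 [470.72069799 156.91033157 136.02619638] [ 3.14025428e+00 -4.36153169e-04  1.58577808e+00]
handwheel [(0.63, [306.6, 184.9, 370.1, 298.1]), (0.41, [301.6, 2.3, 640.0, 394.9])]
slide [(0.98, [402.0, 85.5, 640.0, 300.8])]
3.4 [462.3258971  283.41281239] [751.86119086 301.15750945]
3.5 [461.91066001 286.92986508] [750.40236604 305.02732041]
3.6 [461.49796801 290.42536091] [748.95353091 308.87063177]
3.7 [461.08779777 293.89949747] [747.51458323 312.68771482]
```

View pics/w2.png

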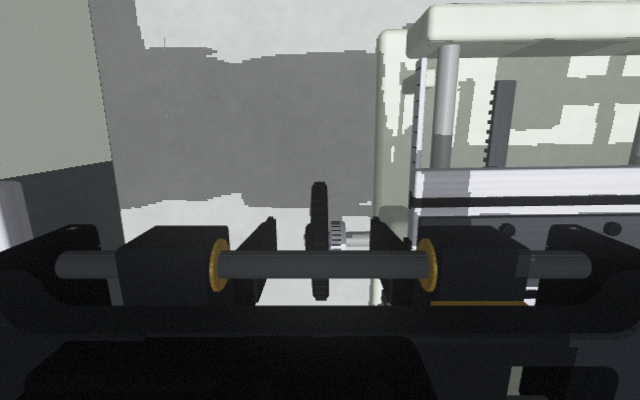

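The wheel sits between the open fingers at column 319. The table's left edge is at row 168 and its front left corner at (415,170); the pin is hidden behind the gripper.

Run:
```python
from h import *
p=read_camera("wrist")
for u,v in ((430,169),(600,168)):
    X=ray(p,u,v,95);y=X[1]-131-.018*(X[0]-638);print(X,y-55,(80-(y-55))/24)
```

```text
[536.86477492 192.5179397   95.        ] 8.338373752748154 2.9859010936354937
[644.14218555 194.54082819  95.        ] 8.430268854120882 2.9820721310782967
```

Emit:
jog_arm:
  motion:
    - [[0, -0.5, 25], 0]
    - [[0, -0.5, 50], 0]
    - [[0, -0.5, 50], 0]
  grip: 0.6

```text
t: 7.6
eef_pos: [469.1, 153.3, 83.5]
tcp_rot: [-3.137, 0.001, 1.582]
ft_force: [0.1, -0.5, -0.5]
opening: 0.42
grip_force: 0.0
```

Emit:
jog_arm:
  motion:
    - [[0, 0, 0], 0]
    - [[0, 0, 0], 0]
    - [[0, 0, 0], 0]
    - [[0, 0, 0], 0]
    - [[0, 0, 0], 0]
  grip: 1

```text
t: 8.1
eef_pos: [468.5, 154.3, 86.1]
tcp_rot: [-3.139, 0.001, 1.585]
ft_force: [-9.0, 0.6, 6.8]
opening: 0.123
grip_force: 30.0
```

Emit:
jog_arm:
  motion:
    - [[-4.7, 0, -4.6], 0]
    - [[-10.1, 0, -8.3], 0]
    - [[-16, 0, -11.1], 0]
    - [[-22.4, 0, -12.8], 0]
    - [[-28.9, 0, -13.3], 0]

```text
t: 8.6
eef_pos: [469.2, 125.9, 98.3]
tcp_rot: [-3.139, -0.001, 1.584]
ft_force: [-2.2, 16.4, -20.5]
opening: 0.122
grip_force: 30.0
```

Emit:
jog_arm:
  motion:
    - [[-6.5, 0, 0.6], 0]
    - [[-12.9, 0, 2.2], 0]
    - [[-18.8, 0, 5], 0]
    - [[-24.2, 0, 8.7], 0]
    - [[-28.9, 0, 13.3], 0]

```text
t: 9.1
eef_pos: [470.1, 96.6, 86.5]
tcp_rot: [-3.141, -0.0, 1.584]
ft_force: [-8.3, 5.4, 10.1]
opening: 0.128
grip_force: 30.0
```

Emit:
jog_arm:
  motion:
    - [[0, 0, 0], 0]
    - [[0, 0, 0], 0]
    - [[0, 0, 0], 0]
    - [[0, 0, 0], 0]
  grip: 0.4

```text
t: 9.5
eef_pos: [471.3, 96.6, 85.9]
tcp_rot: [3.141, 0.0, 1.584]
ft_force: [0.4, -0.3, 0.5]
opening: 0.404
grip_force: 0.0
```

Emit:
jog_arm:
  motion:
    - [[0, 0, -40], 0]
    - [[0, 0, -90], 0]
    - [[0, 0, -140], 0]
    - [[-10, 0, -155], 0]
    - [[-10, 0, -155], 0]

```text
t: 10.0
eef_pos: [471.8, 86.2, 243.2]
tcp_rot: [3.136, 0.0, 1.583]
ft_force: [0.8, -0.6, -0.8]
opening: 0.601
grip_force: 0.0
```

Run:
```python
from h import *
s=state();print(s["t"],s["eef_pos"],s["tcp_rot"])
p=read_camera("wrist");cv2.imwrite("pics/w3.png",p["img"][:,250:])
for o in ["handwheel","slide"]: print(o,[(round(d["p"],2),d["box"]) for d in cut_out(o,p)])
for th in (4.5,5.,5.42,6.):
    y=80-24*th; c,s_=np.cos(.018),np.sin(.018)
    W=lambda a,b,z:[638+c*a-s_*b,131+s_*a+c*b,z]
    print(th,proj(p,W(-82,y,117)),proj(p,W(68,y,137)),proj(p,W(-115,-50,82)))
```

```text
10.0 [471.81579968  86.20358508 243.19089227] [3.13619748e+00 5.65075879e-05 1.58332000e+00]
handwheel [(0.93, [311.1, 102.1, 364.4, 181.4])]
slide [(0.88, [376.4, 46.5, 601.0, 224.2])]
4.5 [413.80694809 180.05237231] [593.04968423 183.02771114] [371.43666713 194.61532603]
5.0 [412.96566919 192.59095683] [590.21229978 196.43492962] [371.43666713 194.61532603]
5.42 [412.27198573 202.92975005] [587.87583034 207.47522284] [371.43666713 194.61532603]
6.0 [411.33296384 216.92511506] [584.71749201 222.39901366] [371.43666713 194.61532603]
```

View pics/w3.png

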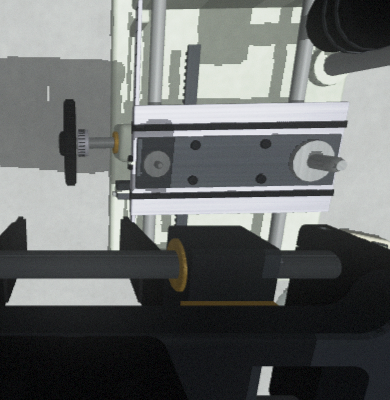

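The pin is at about (407,163), the post tip at (590,164) and the wheel at columns 314–326. The dark mark block is near (372,187), so the table is still left of the mark.

Run:
```python
from h import *
p=read_camera("wrist")
for n,u,v,z in (("pin",408,162.5,117),("post",590,164,137),("flange",564,161,107),("edgeL",400,106,95),("edgeR",400,213,95),("mark",373,187,82)):
    X=ray(p,u,v,z);y=X[1]-131-.018*(X[0]-638);print(n,np.round(X,1),round(y,1),(80-y)/24)
a=p["img"][140:240,345:445];cv2.imwrite("pics/w3c.png",cv2.resize(a,(600,600),interpolation=cv2.INTER_CUBIC))
```

```text
pin [546.5 118.8 117. ] -10.6 3.7732997770892105
post [693.5 121.8 137. ] -10.2 3.757836368704579
flange [695.7 120.8 107. ] -11.3 3.8033752216751466
edgeL [541.2 169.1  95. ] 39.8 1.6738078041827356
edgeR [548.8  64.4  95. ] -65.0 6.040939626759737
mark [522.1  88.5  82. ] -40.4 5.0178870670015305
```

View pics/w3c.png

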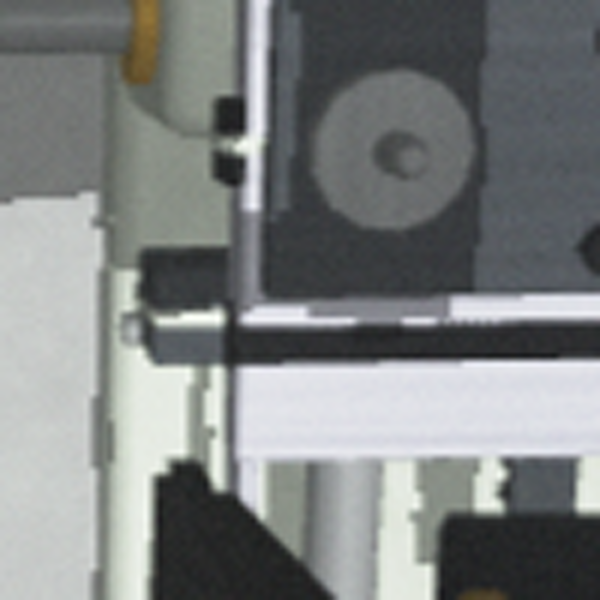

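In the crop the pointer line is at (235,146), i.e. pixel (384,164), and the mark line at (190,318), i.e. pixel (377,193). That leaves about 40 mm of table travel. The strokes slipped partly, so I'll grip nearer the rim and go slower.

Emit:
jog_arm:
  motion:
    - [[40, -2.5, 0], 0]
    - [[71, -2.5, 30], 0]
    - [[71, -2.5, 80], 0]
    - [[71, -2.5, 130], 0]
    - [[71, -2.5, 151], 0]
  grip: 0.6

```text
t: 10.7
eef_pos: [465.3, 157.6, 84.9]
tcp_rot: [-3.135, 0.001, 1.584]
ft_force: [0.9, -0.3, 0.5]
opening: 0.401
grip_force: 0.0
```

Emit:
jog_arm:
  motion:
    - [[0, 0, 0], 0]
    - [[0, 0, 0], 0]
    - [[0, 0, 0], 0]
    - [[0, 0, 0], 0]
    - [[0, 0, 0], 0]
  grip: 1

```text
t: 11.2
eef_pos: [468.2, 157.6, 90.8]
tcp_rot: [3.139, -0.0, 1.584]
ft_force: [-0.3, 1.2, 5.0]
opening: 0.123
grip_force: 30.0
```

Emit:
jog_arm:
  motion:
    - [[-3.3, 0, -2.7], 0]
    - [[-6.8, 0, -5.2], 0]
    - [[-10.6, 0, -7.2], 0]
    - [[-14.6, 0, -8.9], 0]
    - [[-18.7, 0, -10.2], 0]

```text
t: 11.7
eef_pos: [468.7, 139.3, 99.7]
tcp_rot: [3.139, -0.001, 1.584]
ft_force: [6.9, 8.3, -16.9]
opening: 0.129
grip_force: 30.0
```

Emit:
jog_arm:
  motion:
    - [[-4.2, 0, -0.8], 0]
    - [[-8.5, 0, -1.2], 0]
    - [[-12.7, 0, -1.2], 0]
    - [[-17, 0, -0.8], 0]
    - [[-21.2, 0, 0], 0]

```text
t: 12.2
eef_pos: [469.2, 118.5, 100.4]
tcp_rot: [3.138, -0.002, 1.584]
ft_force: [4.2, 13.6, -2.6]
opening: 0.128
grip_force: 30.0
```

Emit:
jog_arm:
  motion:
    - [[-4.1, 0, 1.3], 0]
    - [[-8.1, 0, 3], 0]
    - [[-11.9, 0, 5], 0]
    - [[-15.4, 0, 7.5], 0]
    - [[-18.7, 0, 10.2], 0]

```text
t: 12.7
eef_pos: [469.8, 99.3, 91.0]
tcp_rot: [3.137, -0.001, 1.584]
ft_force: [2.0, 5.4, 9.4]
opening: 0.126
grip_force: 30.0
```

Emit:
jog_arm:
  motion:
    - [[0, 0, 0], 0]
    - [[0, 0, 0], 0]
    - [[0, 0, 0], 0]
    - [[0, 0, 0], 0]
  grip: 0.5

```text
t: 13.1
eef_pos: [468.2, 99.0, 89.7]
tcp_rot: [-3.141, 0.0, 1.584]
ft_force: [0.3, -0.7, -0.1]
opening: 0.403
grip_force: 0.0
```

Emit:
jog_arm:
  motion:
    - [[0, 0, -40], 0]
    - [[0, 0, -90], 0]
    - [[0, 0, -140], 0]
    - [[-10, 0, -150], 0]
    - [[-10, 0, -150], 0]

```text
t: 13.6
eef_pos: [468.8, 88.4, 241.0]
tcp_rot: [3.138, 0.0, 1.583]
ft_force: [-0.6, 0.3, -0.4]
opening: 0.5
grip_force: 0.0
```

```bash
cat > look.py <<'E'
from h import *
import sys
s=state();print(s["t"],s["eef_pos"],s["tcp_rot"])
p=read_camera("wrist")
c,s_=np.cos(.018),np.sin(.018)
W=lambda a,b,z:[638+c*a-s_*b,131+s_*a+c*b,z]
print("mark",proj(p,W(-115,-50,82)))
for th in np.arange(3.6,6,.2):
    y=80-24*th
    print(round(th,2),np.round(proj(p,W(-82,y,117)),1),np.round(proj(p,W(68,y,137)),1),np.round(proj(p,W(-105,y,86)),1))
a=p["img"][130:250,340:600];cv2.imwrite("pics/%s.png"%sys.argv[1],cv2.resize(a,(780,360),interpolation=cv2.INTER_CUBIC))
E
python3 look.py w4
```

```text
13.6 [468.7844852   88.39690069 240.99364521] [3.13818872e+00 1.22626785e-04 1.58319843e+00]
mark [374.83186306 197.16757395]
3.6 [419.5 159.6] [604.4 161.1] [386.9 156.2]
3.8 [419.2 164.8] [603.1 166.8] [386.7 160.9]
4.0 [418.8 170. ] [601.9 172.4] [386.5 165.6]
4.2 [418.4 175.2] [600.7 177.9] [386.3 170.3]
4.4 [418.1 180.3] [599.5 183.4] [386.1 175. ]
4.6 [417.7 185.4] [598.3 188.9] [385.9 179.6]
4.8 [417.4 190.5] [597.2 194.3] [385.7 184.1]
5.0 [417.  195.5] [596.  199.6] [385.5 188.7]
5.2 [416.7 200.4] [594.9 204.9] [385.3 193.2]
5.4 [416.3 205.4] [593.7 210.2] [385.1 197.6]
5.6 [416.  210.3] [592.6 215.4] [384.9 202.1]
5.8 [415.6 215.1] [591.5 220.6] [384.7 206.5]
```

View pics/w4.png

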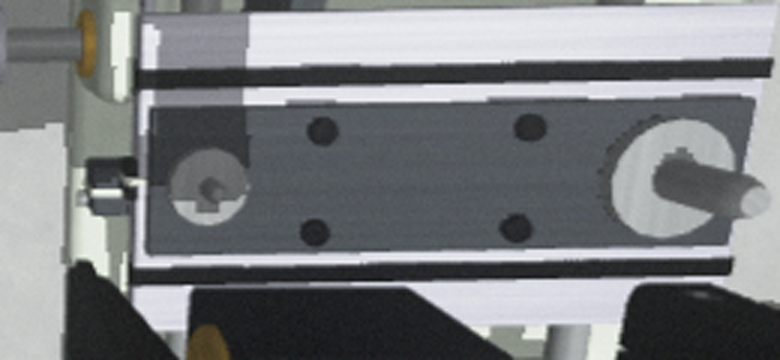

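The pin is at pixel (410,192) and the post tip at (591,197), which puts the wheel near 4.88. The pointer line is at about (384,191), close to the mark block. I'll get both lines from the pixel values.

Run:
```python
from h import *
p=read_camera("wrist")
g=cv2.cvtColor(p["img"],cv2.COLOR_BGR2GRAY)
print("cols",list(range(366,390)))
for r in range(178,206): print(r,g[r,366:390].tolist())
```

```text
cols [366, 367, 368, 369, 370, 371, 372, 373, 374, 375, 376, 377, 378, 379, 380, 381, 382, 383, 384, 385, 386, 387, 388, 389]
178 [120, 126, 131, 138, 142, 141, 141, 137, 141, 139, 144, 140, 141, 146, 144, 145, 140, 141, 142, 110, 83, 105, 131, 138]
179 [120, 127, 132, 140, 141, 138, 141, 140, 140, 142, 142, 146, 145, 148, 145, 145, 143, 141, 141, 103, 85, 104, 129, 136]
180 [117, 130, 129, 139, 139, 143, 144, 140, 138, 139, 141, 144, 143, 143, 144, 142, 146, 145, 134, 104, 83, 108, 128, 137]
181 [123, 127, 128, 141, 143, 147, 139, 142, 143, 145, 144, 142, 145, 143, 144, 144, 142, 143, 132, 99, 85, 102, 130, 135]
182 [119, 125, 129, 139, 142, 145, 142, 143, 143, 141, 142, 144, 144, 143, 131, 119, 98, 88, 89, 76, 84, 104, 129, 136]
183 [122, 128, 134, 125, 91, 75, 68, 69, 67, 71, 69, 71, 70, 67, 65, 59, 52, 41, 39, 43, 64, 103, 130, 137]
184 [119, 126, 133, 105, 66, 52, 49, 45, 47, 48, 44, 45, 46, 49, 42, 51, 39, 37, 34, 37, 41, 99, 136, 140]
185 [117, 130, 134, 105, 64, 51, 51, 49, 45, 46, 49, 51, 48, 50, 46, 45, 41, 34, 33, 38, 39, 97, 133, 137]
186 [181, 151, 130, 103, 63, 47, 48, 
[... 1546 characters left out ...]
, 220, 228, 201, 103, 77, 92, 92, 92, 89, 87, 89, 90, 87, 88, 87, 89, 83, 86, 135, 196, 224, 197]
201 [197, 211, 223, 232, 231, 174, 98, 91, 92, 95, 92, 90, 91, 92, 92, 86, 90, 89, 83, 80, 137, 201, 225, 174]
202 [194, 212, 225, 231, 232, 228, 157, 113, 121, 105, 100, 97, 94, 106, 106, 104, 106, 97, 82, 86, 143, 201, 224, 169]
203 [197, 210, 223, 232, 233, 232, 226, 227, 226, 172, 139, 137, 141, 141, 141, 140, 140, 139, 108, 89, 145, 198, 221, 167]
204 [198, 213, 224, 232, 233, 232, 232, 231, 232, 227, 177, 144, 145, 144, 144, 142, 141, 143, 105, 85, 145, 203, 219, 166]
205 [199, 213, 223, 232, 231, 233, 232, 233, 232, 232, 181, 144, 145, 148, 143, 142, 139, 139, 104, 87, 146, 201, 219, 167]
```

Run:
```python
from h import *
p=read_camera("wrist")
for n,u,v,z in (("mark",376,194.6,82),("ptr",383,190.4,88),("pin",409.7,192.3,117),("post",590.7,196.7,137)):
    X=ray(p,u,v,z);y=X[1]-131-.018*(X[0]-638);print(n,np.round(X,1),round(y,1))
```

```text
mark [522.8  82.8  82. ] -46.2
ptr [528.6  88.7  88. ] -40.4
pin [547.2  93.5 117. ] -35.8
post [696.6  96.  137. ] -36.1
```

Emit:
jog_arm:
  motion:
    - [[-40, 2, 0], 0]
    - [[-68, 2, 0], 0]
    - [[-68, 2, 0], 0]

```text
t: 14.05
eef_pos: [471.0, 19.0, 237.8]
tcp_rot: [-3.138, 0.0, 1.581]
ft_force: [0.1, 0.5, -0.2]
opening: 0.499
grip_force: 0.0
```

```bash
cat > m.py <<'E'
from h import *
import sys
print(state()["eef_pos"])
p=read_camera("wrist"); print(p["extrinsics"][:3,3])
u,v=np.round(proj(p,[526,84,84])).astype(int); print(u,v)
a=p["img"][v-30:v+30,u-20:u+60]; cv2.imwrite("pics/%s.png"%sys.argv[1],cv2.resize(a,(800,600),interpolation=cv2.INTER_CUBIC))
print("crop origin",u-20,v-30)
def S(u,v,z):
    X=ray(p,u,v,z); return X, X[1]-131-.018*(X[0]-638)
import pickle; pickle.dump({k:p[k] for k in p},open("p.pkl","wb"))
E
python3 m.py m1
```

```text
[471.00458559  19.00828426 237.78241342]
[469.76937679  83.66142072 382.50693227]
381 125
crop origin 361 95
```

View pics/m1.png

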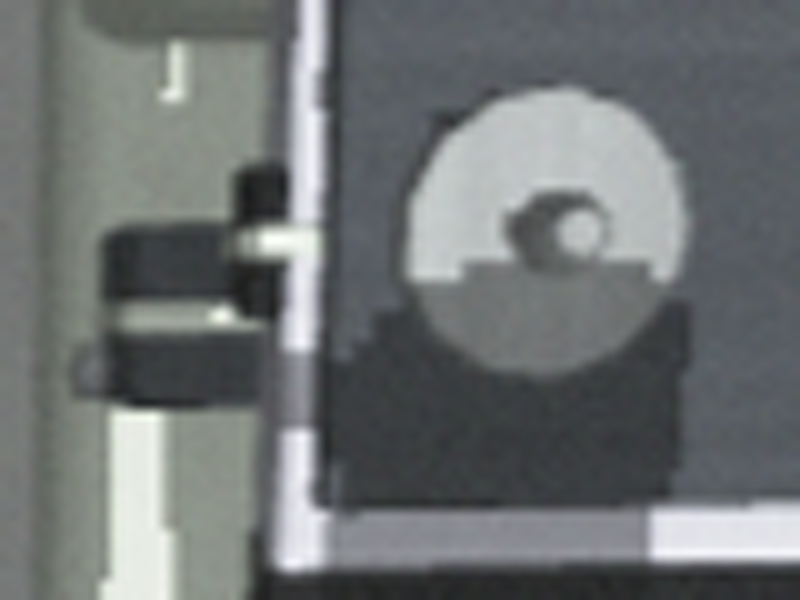

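The pointer line is at crop row 242 and the mark line at row 316. That is 7.4 px, or about 7.5 mm (0.31 rad) still to go.

Emit:
jog_arm:
  motion:
    - [[50, -2, 0], 0]
    - [[100, -2, 0], 0]
    - [[117, -2, 40], 0]
    - [[117, -2, 90], 0]
    - [[117, -2, 120], 0]
  grip: 0.6

```text
t: 14.6
eef_pos: [465.9, 139.4, 116.1]
tcp_rot: [-3.138, 0.001, 1.586]
ft_force: [0.1, -0.3, 0.4]
opening: 0.402
grip_force: 0.0
```

Emit:
jog_arm:
  motion:
    - [[0, 0, 14.5], 0]
    - [[0, 0, 14.5], 0]

```text
t: 14.8
eef_pos: [466.2, 138.6, 102.3]
tcp_rot: [-3.136, 0.001, 1.584]
ft_force: [-0.3, 0.5, -0.0]
opening: 0.4
grip_force: 0.0
```

Emit:
jog_arm:
  motion:
    - [[0, 0, 0], 0]
    - [[0, 0, 0], 0]
    - [[0, 0, 0], 0]
    - [[0, 0, 0], 0]
    - [[0, 0, 0], 0]
  grip: 1

```text
t: 15.3
eef_pos: [468.7, 138.0, 105.8]
tcp_rot: [3.139, -0.0, 1.584]
ft_force: [2.9, 0.5, 3.0]
opening: 0.123
grip_force: 30.0
```

Emit:
jog_arm:
  motion:
    - [[-3.3, 0, -0.5], 0]
    - [[-6.5, 0, -0.8], 0]
    - [[-9.7, 0, -0.8], 0]
    - [[-12.9, 0, -0.5], 0]
    - [[-16.2, 0, 0], 0]

```text
t: 15.8
eef_pos: [469.1, 122.5, 105.7]
tcp_rot: [3.138, -0.001, 1.584]
ft_force: [3.5, 10.1, 1.2]
opening: 0.126
grip_force: 30.0
```

Emit:
jog_arm:
  motion:
    - [[0, 0, 0], 0]
    - [[0, 0, 0], 0]
    - [[0, 0, 0], 0]
    - [[0, 0, 0], 0]
  grip: 0.5

```text
t: 16.2
eef_pos: [467.9, 121.6, 105.1]
tcp_rot: [-3.141, 0.0, 1.583]
ft_force: [-0.3, 0.3, -0.4]
opening: 0.406
grip_force: 0.0
```

Emit:
jog_arm:
  motion:
    - [[0, 0, -45], 0]
    - [[0, 0, -90], 0]
    - [[-40, 2, -134], 0]
    - [[-80, 2, -134], 0]
    - [[-101, 2, -134], 0]

```text
t: 16.7
eef_pos: [471.6, 18.6, 240.9]
tcp_rot: [3.138, 0.001, 1.583]
ft_force: [0.3, -0.0, -0.1]
opening: 0.5
grip_force: 0.0
```

```bash
python3 m.py m2
python3 - <<'E'
import pickle,cv2
p=pickle.load(open("p.pkl","rb"));g=cv2.cvtColor(p["img"],cv2.COLOR_BGR2GRAY)
for r in range(112,136): print(r,g[r,370:394].tolist())
E
```

```text
[471.60767001  18.57404462 240.87369893]
[469.29435605  83.31158146 385.55082136]
379 124
crop origin 359 94
112 [143, 141, 143, 138, 138, 135, 140, 140, 139, 139, 140, 142, 140, 139, 142, 104, 92, 154, 210, 227, 202, 108, 73, 90]
113 [143, 143, 140, 139, 140, 137, 135, 138, 138, 142, 141, 140, 140, 141, 139, 106, 88, 155, 210, 228, 176, 87, 79, 94]
114 [144, 142, 139, 141, 138, 136, 137, 140, 137, 141, 139, 137, 140, 137, 141, 106, 88, 155, 212, 228, 169, 78, 77, 92]
115 [141, 144, 140, 138, 138, 138, 140, 137, 139, 140, 141, 139, 140, 138, 131, 104, 90, 153, 212, 227, 172, 79, 78, 89]
116 [145, 140, 137, 140, 141, 137, 137, 141, 138, 123, 122, 116, 114, 118, 109, 95, 87, 160, 213, 228, 171, 79, 74, 86]
117 [95, 85, 76, 69, 73, 74, 77, 73, 71, 66, 63, 68, 65, 65, 70, 83, 88, 162, 216, 228, 171, 81, 75, 90]
118 [52, 49, 52, 58, 60, 63, 58, 60, 59, 61, 59, 59, 47, 39, 41, 52, 53, 159, 217, 228, 170, 86, 82, 89]
119 [46, 45, 50, 60, 63, 58, 60, 57, 60, 58, 59, 55, 41, 38, 45, 46, 49, 125, 211, 228, 152, 69, 74, 90]
120 [46, 43, 50, 61, 61, 61, 59, 64, 59, 61, 61, 56, 43, 34, 48, 48, 45
[... 965 characters left out ...]
58, 60, 50, 36, 33, 39, 40, 38, 120, 155, 165, 94, 62, 83, 87]
130 [50, 48, 54, 58, 61, 61, 54, 57, 57, 58, 59, 46, 36, 34, 39, 34, 43, 105, 137, 139, 83, 51, 58, 65]
131 [54, 49, 54, 60, 58, 60, 58, 55, 57, 62, 58, 50, 39, 34, 37, 39, 46, 104, 136, 139, 82, 49, 59, 60]
132 [51, 50, 51, 57, 58, 59, 54, 57, 56, 55, 62, 52, 44, 36, 34, 31, 52, 110, 136, 140, 81, 51, 58, 60]
133 [49, 49, 50, 58, 60, 59, 57, 61, 58, 58, 62, 55, 55, 57, 70, 75, 90, 115, 138, 145, 81, 51, 57, 60]
134 [79, 56, 49, 59, 55, 58, 56, 60, 53, 55, 55, 51, 54, 52, 70, 83, 94, 118, 136, 125, 73, 47, 60, 61]
135 [204, 193, 175, 175, 178, 132, 105, 106, 107, 105, 107, 104, 103, 105, 99, 93, 96, 117, 139, 118, 76, 50, 57, 60]
```

The pointer line is at rows 124–126 and the mark at about row 126, so the table is at the mark within about 1 mm. On to the lever.

Emit:
jog_arm:
  motion:
    - [[-12, 4, 0], 0.14]
    - [[-24, 8, 0], 0.28]
    - [[-36, 12, 0], 0.42]
    - [[-48, 16, 0], 0.56]
    - [[-60, 20, 0], 0.7]
  grip: 0.4

```text
t: 17.25
eef_pos: [492.1, -39.1, 238.9]
tcp_rot: [-3.141, 0.0, 0.878]
ft_force: [-0.1, 1.0, -0.4]
opening: 0.602
grip_force: 0.0
```

Emit:
jog_arm:
  motion:
    - [[-8, 12, 0], 0.14]
    - [[-16, 24, 0], 0.28]
    - [[-24, 37, 0], 0.42]
    - [[-32, 49, 0], 0.56]
    - [[-40, 61, 0], 0.7]

```text
t: 17.75
eef_pos: [513.9, -108.8, 238.8]
tcp_rot: [-3.141, 0.001, 0.178]
ft_force: [0.5, 0.4, 0.7]
opening: 0.604
grip_force: 0.0
```

Emit:
jog_arm:
  motion:
    - [[2, 14, 0], 0.14]
    - [[4, 28, 0], 0.28]
    - [[6, 42, 0], 0.42]
    - [[8, 56, 0], 0.56]
    - [[9.5, 70, 0], 0.67]

```text
t: 18.25
eef_pos: [536.1, -175.8, 238.8]
tcp_rot: [3.142, 0.001, -0.492]
ft_force: [0.0, -1.3, -0.3]
opening: 0.602
grip_force: 0.0
```

Run:
```python
from h import *
s=state();print(s["t"],s["eef_pos"],s["tcp_rot"])
p=read_camera("wrist");cv2.imwrite("pics/l1.png",p["img"])
print("boss",proj(p,[578.3,-200.2,40]),"eye",proj(p,[446,-130.3,36]),"bal",proj(p,[535.9,-177.8,24]))
for d in cut_out("lever",p):
    m=d["region"].astype(np.uint8);print(d["p"],d["box"],m.sum())
```

```text
18.25 [ 536.09563229 -175.81589848  238.80400406] [ 3.14150758e+00  7.97110485e-04 -4.91941109e-01]
boss [323.52491813 138.99794453] eye [324.19956863 258.21309342] bal [323.7417531  177.90334369]
0.69 [306.3, 116.8, 345.8, 248.5] 2398
0.69 [405.0, 167.7, 562.1, 220.5] 3354
```

View pics/l1.png

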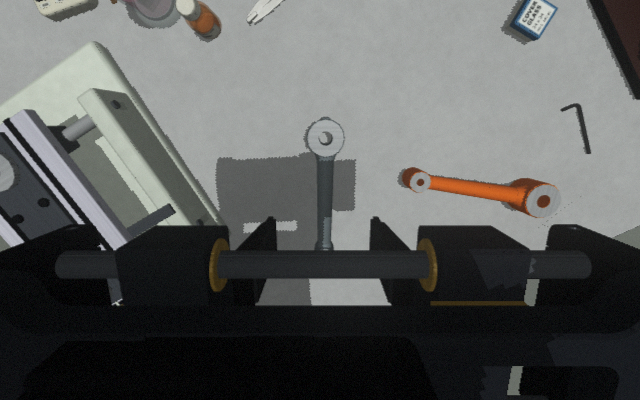

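The grey lever is centred between the fingers: boss at (325,137), arm running straight down to (324,245). The orange decoy is to the right.

Run:
```python
from h import *
p=read_camera("wrist");s=state()
b=ray(p,325.3,137,40);a=ray(p,324.3,235,24)
d=(a-b)[:2];d/=np.linalg.norm(d);bal=b[:2]+48*d
yaw=s["tcp_rot"][2];D=bal-s["eef_pos"][:2]
print(b,a,np.arctan2(-d[1],-d[0]),yaw,bal,"tool x,y",D@[np.cos(yaw),np.sin(yaw)],D@[np.sin(yaw),-np.cos(yaw)])
```

```text
[ 579.5649271  -203.59710314   40.        ] [ 469.6896529  -143.98963646   24.        ] -0.49706774097390893 -0.4848600857311538 [ 537.37366692 -180.70829441] tool x,y 3.6491763421238472 3.7801918289249246
```

Emit:
jog_arm:
  motion:
    - [[3, 3, 0], 0]
    - [[3, 3, 50], 0]
    - [[3, 3, 100], 0]
    - [[3, 3, 150], 0]
    - [[3, 3, 170], 0]

```text
t: 18.9
eef_pos: [535.6, -178.4, 65.3]
tcp_rot: [3.141, 0.005, -0.483]
ft_force: [0.8, -0.7, 0.8]
opening: 0.6
grip_force: 0.0
```

Emit:
jog_arm:
  motion:
    - [[0, 0, 10], 0]
    - [[0, 0, 20], 0]
    - [[0, 0, 30], 0]
    - [[0, 0, 36], 0]
    - [[0, 0, 36], 0]

```text
t: 19.4
eef_pos: [537.3, -179.7, 33.0]
tcp_rot: [3.142, -0.0, -0.486]
ft_force: [0.4, 0.4, 0.3]
opening: 0.601
grip_force: 0.0
```

Emit:
jog_arm:
  motion:
    - [[0, 0, 0], 0]
    - [[0, 0, 0], 0]
    - [[0, 0, 0], 0]
    - [[0, 0, 0], 0]
    - [[0, 0, 0], 0]
  grip: 1

```text
t: 19.9
eef_pos: [537.3, -179.8, 33.3]
tcp_rot: [3.142, -0.0, -0.486]
ft_force: [-0.3, -0.8, 0.3]
opening: 0.231
grip_force: 0.0
```

Emit:
jog_arm:
  motion:
    - [[0, 0, 0], 0]
    - [[0, 0, 0], 0]
    - [[0, 0, 0], 0]

```text
t: 20.2
eef_pos: [537.4, -179.7, 33.3]
tcp_rot: [-3.142, -0.0, -0.487]
ft_force: [1.0, 2.2, 2.7]
opening: 0.206
grip_force: 30.0
```

Emit:
jog_arm:
  motion:
    - [[0, 0, -10], 0]
    - [[0, 0, -25], 0]
    - [[0, 0, -45], 0]
    - [[0, 0, -65], 0]
    - [[0, 0, -85], 0]

```text
t: 20.7
eef_pos: [536.6, -179.6, 118.7]
tcp_rot: [3.141, 0.002, -0.486]
ft_force: [0.7, -0.5, -8.7]
opening: 0.206
grip_force: 29.9
```

Emit:
jog_arm:
  motion:
    - [[0, 0, -25], 0]
    - [[0, 0, -50], 0]
    - [[0, 0, -70], 0]
    - [[0, 0, -80], 0]
    - [[0, 0, -80], 0]

```text
t: 21.2
eef_pos: [537.3, -179.8, 199.0]
tcp_rot: [3.141, -0.001, -0.486]
ft_force: [0.4, 0.2, -8.7]
opening: 0.204
grip_force: 29.9
```

Run:
```python
from h import *
s=state();print(s)
p=read_camera("wrist")
g=p["img"][90:300,290:360];cv2.imwrite("pics/l2.png",p["img"])
for d in cut_out("lever",p): print(d["p"],d["box"])
```

```text
{'t': 21.2, 'joints': array([-4.39477173e-01,  4.53276110e-01,  1.75216121e+00, -2.36665162e-04,
        9.34820273e-01,  1.61777397e+00]), 'qvel': array([ 0.00135011,  0.03475635,  0.02879496,  0.0018614 , -0.03081491,
        0.00168673]), 'tau': array([ 4.20371827e-02, -6.19052625e+01, -2.60979509e+01,  2.21502915e-02,
        3.51559119e-01, -1.20757817e-03]), 'eef_pos': array([ 537.26126668, -179.82126079,  198.99264366]), 'tcp_rot': array([ 3.14146498e+00, -1.34252255e-03, -4.86314291e-01]), 'ft_force': array([ 0.43488588,  0.19005544, -8.6798219 ]), 'moment': array([ 0.04055402, -0.01978593,  0.01591465]), 'grip_force': 29.945099651813507, 'opening': 0.2035389460598821}
0.96 [280.7, 112.0, 368.7, 305.2]
0.9 [409.8, 175.2, 587.0, 229.1]
0.38 [0.0, 126.1, 150.7, 304.2]
```

Run:
```python
from h import *
p=read_camera("wrist");s=state();yaw=s["tcp_rot"][2];z=s["eef_pos"][2]
for off in (31,33,35):
  zt=z-off+40
  for u,v in ((324.7,112),(280.7,157),(368.7,157)):
    D=(ray(p,u,v,zt)-s["eef_pos"])[:2]
    print(off,u,"tool",D@[np.cos(yaw),np.sin(yaw)],D@[np.sin(yaw),-np.cos(yaw)])
```

```text
31 324.7 tool 70.48306114923015 1.9556715665153732
31 280.7 tool 50.62026745339255 -18.204277660404003
31 368.7 tool 50.60787824861151 22.147496392875226
33 324.7 tool 70.55805162874857 1.9649447758110927
33 280.7 tool 50.4029348581051 -18.49170079887211
33 368.7 tool 50.390363319937755 22.453935066887027
35 324.7 tool 70.633042108267 1.9742179851068338
35 280.7 tool 50.185602262817746 -18.779123937340295
35 368.7 tool 50.17284839126398 22.760373740898803
```

Emit:
jog_arm:
  motion:
    - [[0.5, -15, 0], -0.03]
    - [[1, -35, 0], -0.08]
    - [[1.5, -58, 0], -0.14]
    - [[2, -80, 0], -0.2]
    - [[2, -103, 0], -0.25]

```text
t: 21.85
eef_pos: [587.5, -88.1, 197.0]
tcp_rot: [-3.142, 0.002, -0.233]
ft_force: [-0.5, -0.3, -8.4]
opening: 0.202
grip_force: 29.9
```

Emit:
jog_arm:
  motion:
    - [[6, -28, 0], -0.06]
    - [[12, -60, 0], -0.12]
    - [[18, -90, 0], -0.18]
    - [[24, -118, 0], -0.23]
    - [[29, -140, 0], -0.254]

```text
t: 22.35
eef_pos: [648.4, 42.2, 196.8]
tcp_rot: [-3.141, 0.002, 0.022]
ft_force: [1.1, -1.0, -8.3]
opening: 0.204
grip_force: 29.9
```

Emit:
jog_arm:
  motion:
    - [[0, 0, 0], 0]
    - [[0, 0, 0], 0]
    - [[0, 0, 0], 0]

```text
t: 22.65
eef_pos: [647.8, 39.5, 197.4]
tcp_rot: [3.141, 0.001, 0.017]
ft_force: [-0.8, -0.3, -8.2]
opening: 0.203
grip_force: 29.9
```

Run:
```python
from h import *
s=state();print(s["t"],s["eef_pos"],s["tcp_rot"],s["ft_force"])
p=read_camera("wrist")
for o in ["lever","slide","post_tip","camera_lens"]:
    for d in cut_out(o,p): print(o,d["p"],d["box"])
for X in ([697,88.5,137],[697,82,137],[547.5,86,117]): print(proj(p,X))
t=read_camera("top")
for o in ["lever","slide"]:
    for d in cut_out(o,t): print("top",o,d["p"],d["box"])
a=p["img"];b=cv2.resize(t["img"][120:250,210:380],(520,398))
cv2.imwrite("pics/f1.png",cv2.resize(np.vstack([a[60:300,:420].repeat(1,0), np.zeros((0,420,3),np.uint8)]),(798,456)))
```

```text
22.65 [647.7797631   39.48343575 197.43258802] [3.14144898e+00 1.31736207e-03 1.74990396e-02] [-0.75598335 -0.32718303 -8.22489949]
lever 0.59 [278.4, 114.8, 369.1, 308.0]
slide 0.92 [192.9, 91.0, 329.8, 303.4]
slide 0.26 [275.8, 113.8, 368.2, 308.1]
post_tip 0.81 [190.6, 89.5, 330.6, 303.2]
camera_lens 0.93 [0.0, 3.6, 398.3, 305.4]
camera_lens 0.4 [478.4, 70.3, 540.6, 102.6]
[251.62677362 146.16192939]
[261.10458978 146.32599605]
[266.68917934 318.15681002]
top lever 0.73 [398.2, 225.0, 447.3, 258.6]
top lever 0.33 [212.9, 112.8, 328.2, 225.7]
```

View pics/f1.png

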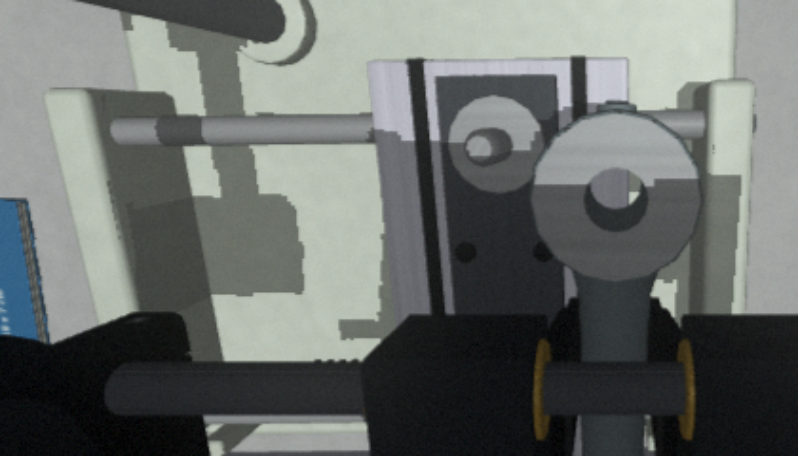

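The post tip is at crop (478,147), i.e. pixel (251.6,137.4). The boss top centre is at (616,195), i.e. pixel (324.2,162.6). Next I work out the remaining shift.

Run:
```python
from h import *
p=read_camera("wrist");s=state();yaw=s["tcp_rot"][2];z=s["eef_pos"][2]
a=ray(p,251.6,137.4,137);fl=ray(p,495/1.9,60+144/1.9,107)
b=ray(p,324.2,60+195/1.9,z-33.3+40);b2=ray(p,(535+699)/2/1.9,60+195/1.9,z-33.3+40)
arm=ray(p,615/1.9,60+300/1.9,z-5)
D=(a-b)[:2];R=np.array([[np.cos(yaw),np.sin(yaw)],[np.sin(yaw),-np.cos(yaw)]])
print(s["t"],"post",a,"flange",fl,"boss",b,b2,"arm",arm,"shift",R@D, "boss rel tcp",R@(b-s["eef_pos"])[:2])
# bore bottom centre seen through bore
print(proj(p,b-[0,0,40]))
```

```text
23.1 post [703.35468402  88.40311319 137.        ] flange [703.35511679  88.47541492 107.        ] boss [695.3942039   38.7995172  204.89793425] [695.39843837  38.54843529 204.89793425] arm [664.5603199   38.48372793 193.19793425] shift [  8.81550604 -49.45879934] boss rel tcp [47.23384654  1.48105663]
[323.97242373 154.29049957]
```

Emit:
jog_arm:
  motion:
    - [[2, -8, 0], 0]
    - [[4, -18, 0], 0]
    - [[6, -28, 0], 0]
    - [[7.5, -38, 0], 0]
    - [[7.5, -44, 0], 0]

```text
t: 23.6
eef_pos: [655.0, 85.3, 198.0]
tcp_rot: [-3.142, -0.0, 0.019]
ft_force: [0.4, 0.0, -7.9]
opening: 0.206
grip_force: 29.9
```

Emit:
jog_arm:
  motion:
    - [[0, -3, 0], 0]
    - [[0, -5, 0], 0]
    - [[0, -5, 0], 0]
    - [[0, -5, 0], 0]
    - [[0, -5, 0], 0]

```text
t: 24.1
eef_pos: [654.8, 88.5, 198.1]
tcp_rot: [3.141, 0.0, 0.017]
ft_force: [-0.2, -0.2, -8.4]
opening: 0.204
grip_force: 29.9
```

Run:
```python
from h import *
s=state();print(s["t"],s["eef_pos"],s["tcp_rot"],s["ft_force"],s["grip_force"])
p=read_camera("wrist");print("tip->",proj(p,[703.3,88.4,137]))
g=p["img"]
g=cv2.resize(g[110:220,260:390],(780,660)); cv2.imwrite("pics/f2.png",cv2.resize(g,(700,592)))
```

```text
24.1 [654.81067041  88.49158576 198.12226756] [3.14143987e+00 1.31127912e-06 1.72135458e-02] [-0.2016702 -0.150579  -8.4162338] 29.945585131645203
tip-> [323.11624968 148.55782144]
```

View pics/f2.png

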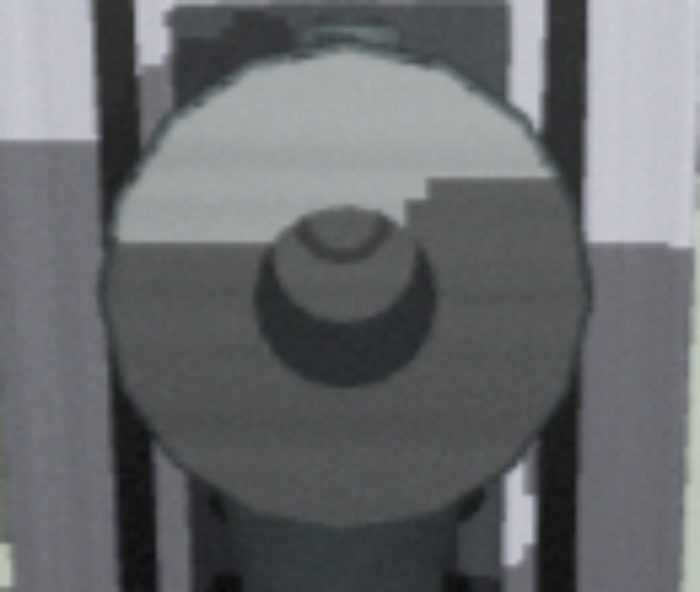

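The post tip shows through the bore, centred sideways and about 2.5 mm farther from the robot. A small correction of 2 mm, let it settle, then hand in.

Emit:
jog_arm:
  motion:
    - [[1, 0, 0], 0]
    - [[2, 0, 0], 0]
    - [[2, 0, 0], 0]
    - [[2, 0, 0], 0]
    - [[2, 0, 0], 0]

```text
t: 24.65
eef_pos: [656.8, 88.8, 198.1]
tcp_rot: [3.141, 0.0, 0.018]
ft_force: [-0.8, 0.3, -8.8]
opening: 0.207
grip_force: 29.9
```

```bash
python3 -c "
from cell import *
s=state();print(s['eef_pos'],s['ft_force'],s['grip_force']);print(job_done())"
```

```text
[656.77554942  88.83823589 198.08225416] [-0.77560909  0.30386423 -8.82150555] 29.94571343064308
the job is handed in; nothing more can be done
None
```

I turned the wheel until the pointer was within about 1 mm of the loading mark. The lever is now held level at its balance point, bore over the post and about 28 mm clear. I lined up the eye over the pin from the arm's direction but didn't see it from above. The job is handed in, with no verdict returned.

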